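Pin the aluminium angle in its jig

ROBOT

A 6-joint arm with a two-finger parallel gripper is mounted at the origin on the work surface. World frame = base frame: x ahead of the robot, y to its left, z up, the work surface at z = 0. Lengths are in m, angles in rad, forces in N, time in s.
With the tool pointing down it reaches from about 0.25 to 0.775 m from the base axis. Payload 4 kg.
Tool frame: the origin (TCP) lies midway between the tips of the shut fingers; the grasp point (between the pads) lies 19 mm behind it; z points along the fingers, y is the line along which they close (so a half turn about z gives the same grasp; the last joint's range is limited). The gripper opens to 94 mm and grips with 3 to 60 N. Pads are 16 mm wide; open, the fingers measure 119 mm over their backs; the gripper's body (75 mm by 177 mm) begins 78 mm behind the grasp point.
Start: joints at [-1.232, 0.087, 1.371, -0, 1.684, -0.103], TCP at [0.235, -0.497, 0.206] pointing down, gripper open.
Joint ranges: [-3.1, 3.1], [-0.76, 2.03], [0.27, 2.55], [-1.08, 4.22], [0.17, 2.65], [-2.57, 2.57]. Speed limits (rad/s): [2.79, 2.79, 3.14, 3.14, 3.14, 3.14].

INTERFACE

Orientations are given as [roll, pitch, yaw] about the fixed x, y, z axes, in that order (R = Rz(yaw) Ry(pitch) Rx(roll)).
In Python, from bench import get_obs, snapshot, close_job gives the robot as it stands. The module is installed in compiled form; this text tells all that it offers.
- The arm moves only by the tool drive_tool, never from a script. Its argument "commands" is a list of rows, each a list of 6 numbers: the shift along the tool's x, y, z in units of 0.04 m (1.0 is 0.04 m), then the turn, a rotation vector about the tool's x, y, z in units of 0.1 rad (1.0 is 0.1 rad). In form: [[dx, dy, dz, wx, wy, wz], ...]. A call has 1 to 20 rows; each row shifts and turns the commanded pose from where the row before left it, along the tool's axes as they then stand; what a row does not reach is not made up. A row lasts 1/8 s, in which the tool goes at most 62.5 mm and 10.7 degrees, less where a joint would pass 70% of its speed; a pose out of reach is approached as far as the arm can. A call with a number of a shift or a turn outside -1 to 1 is refused whole. A call with a gripper value outside its range is refused whole. "gripper" is the closure, from 0 (fully open) to 1 (shut), set as the call begins (left out, the last holds). The fingers move at their own pace and stop on an object; the grip force is fixed at half the most. Time passes only in rows, so rows that do not move let the fingers close. It gives the time, the measured TCP pose, the force, the opening and the grip force at its end, in the units of the state.
- get_obs(): the state, without advancing time (a new reading comes with each control period).
- snapshot(name): name is "scene" or "top"; returns a dict with "image" (384x512x3 uint8, blue, green, red), "range_z" (384x512 float32, m along the optical axis (not along the pixel's ray), 0 where there is no reading), "fx", "fy", "cx", "cy" (pixels), "rvec" (rotation vector, rad) and "tvec" (3), from world to camera coordinates, as OpenCV has them. Camera axes: x right, y down, z forward; pixel columns grow to the right and rows downward; lengths in m; the calibration is good to about 2 mm. A picture is of the moment at which its call begins.
- close_job(): hands the job in; it is judged then, once.
The state is a dict: "time": time; "joint_positions": joint angles; "qvel": joint speeds; "joint_torque": joint torques, N m; "tool_pos": TCP position; "ee_rot": TCP orientation; "wrist_force": force on the tool from outside, world axes, zero at the start; "wrist_torque": the same for the moment, N m; "width": finger opening in m; "finger_force": force on a finger pad.
Only numpy, scipy, OpenCV 4.12 (cv2) and the standard library are available. Lean on these libraries where they do the work, as an engineer would, in place of code of your own. Each camera call takes 0.05 s, during which the arm holds its last target. There are 200 camera calls.

TASK

One of the two spring-pin jigs has an aluminium angle lying in it; the other is empty. On the loaded jig, push the spring pin down by its black knob and, holding it down, slide the knob fully home towards the catch so that the keeper is trapped under the catch, then let go so that the pin stays down. Leave the empty jig's pin up.

Things in the scene. Friction and masses are not known exactly. Their poses are not given: they have to be found in the camera images.
- knob (a point): Centre line of the loaded jig's black knob, 15 mm below its top; 150 mm above the table at the start. The knob is upright, 22 (x) by 26 (y) by 45 mm tall. Grip its upper half across its x faces from above; there is free room beside them. Axes: z up, +y the way the keeper slides to its catch, x across. The jig, fixed and turned up to 0.55 rad, holds an aluminium angle 230 mm long along x.
- pin (a joint): How far the loaded jig's spring pin, which carries keeper and knob, is pushed straight down, m: 0 = up, 0.020 = on its stop. The spring pushes up with about 4 N at the top, 11 N at the bottom; let go untrapped, the pin rises to 0; trapped, it rests at 0.013. Under the knob: head 40 mm square, housing top 84 mm and aluminium bridge 70 mm above the table.
- keeper (a joint): How far the loaded jig's keeper (steel plate under the knob, 26 mm wide) has slid in +y, m: 0 = back, 0.032 = home; starts at 0 to 0.008, drags with 2 N, stays where left. Its tip is 52 mm ahead of the knob's centre. The catch, a 40 mm wide block 107 to 127 mm above the table, begins 66 mm from the pin axis; the plate only goes under it (from 0.014 on) with the pin down 13 mm or more.
- spare_pin (a joint): Like pin, for the empty jig: 0 = up, where it must stay. This jig is of the same make (plywood base 110 by 190 mm, aluminium bridge, black knob 165 mm high), without an aluminium angle; it stands on the other side, left or right, its pin at least 290 mm from the loaded jig's. A glue jar, whetstone and cutter lie farther off, beyond both.
Not all that is in view belongs to the job. Leave any orange look-alike of the part that bears knob alone. Leave any turquoise look-alike of the part that bears spare_pin alone.

How it is judged:
On the way, in this order (a step that is already met when the one before it is completed fails the run):
1. the loaded jig's pin is pushed down (value of joint pin above 0.011 m), for 0.1 s.
2. with the pin down, the keeper is slid under the catch (value of joint keeper above 0.024 m and value of joint pin above 0.01 m), for 0.1 s.
At the end, for the whole second after the job is handed in: The loaded jig's pin stays down by itself (more than 10 mm), its keeper is slid at least 24 of its 32 mm under the catch, and the empty jig's pin is up (less than 5 mm down) (all of step 2 and value of joint spare_pin below 0.005 m); the robot touches nothing.
It fails at once if the empty jig's pin is pushed down more than 8 mm (value of joint spare_pin above 0.008 m).
It also fails if it takes over 29 s, if anything falls off the work surface, if the arm or the gripper's body presses on something with over 40 N, if the wrist force passes 120 N, or if a joint passes its speed limit or range.

## Working session

There is one attempt and no reset: what is moved stays moved. The work goes in short steps, Python scripts to look and compute and a tool call to move; the robot and the scene stay as the last step left them, time stands still between calls to the robot, and variables do not carry over. Pictures are saved under pics/ and viewed, at most 10 in all, crops included, and the job is handed in when it is done.

Besides the shell and the picture viewer there is one more tool, called after ">>>" as a command line: name --pt "numbers of a row" for each row, then --argument value for the rest. drive_tool: Moves the arm, as the interface text tells. Its arguments: {"type":"object","properties":{"commands":{"type":"array"},"gripper":{"type":"number"}},"required":["commands"]}

```bash
mkdir -p pics
cat > h.py <<'E'
import numpy as np,cv2
from bench import get_obs,snapshot
def cloud(s):
    z=s["range_z"];v,u=np.mgrid[:384,:512]
    p=np.stack([(u-s["cx"])/s["fx"]*z,(v-s["cy"])/s["fy"]*z,z],-1)
    R=cv2.Rodrigues(np.array(s["rvec"],float))[0]
    P=(p-np.array(s["tvec"]).ravel())@R
    P[z<=0]=np.nan
    return P
E
python3 - <<'E'
from h import *
a=snapshot("top");b=snapshot("scene")
np.savez("s0.npz",**{"t_"+k:v for k,v in a.items()},**{"s_"+k:v for k,v in b.items()})
cv2.imwrite("pics/top.png",cv2.resize(a["image"],(800,600)));cv2.imwrite("pics/scene.png",cv2.resize(b["image"],(800,600)))
for s in(a,b):
    P=cloud(s);dark=(s["image"].max(2)<60)
    m=dark&(P[...,2]>.13)&(P[...,2]<.175)
    n,l,st,c=cv2.connectedComponentsWithStats(m.astype(np.uint8))
    for i in range(1,n):
        if st[i,4]>15: print(st[i],np.nanmedian(P[l==i],0).round(3),np.nanmin(P[l==i],0).round(3),np.nanmax(P[l==i],0).round(3))
    print()
E
```

```text
[226 138  11  12  93] [ 0.597 -0.152  0.163] [ 0.585 -0.166  0.132] [ 0.611 -0.137  0.169]
[ 96 184  16  10 118] [0.48  0.198 0.162] [0.468 0.186 0.13 ] [0.492 0.216 0.168]
[395 229  15  11 108] [ 0.336 -0.615  0.163] [ 0.321 -0.634  0.13 ] [ 0.35  -0.605  0.169]
[245 242  11  10  79] [ 0.314 -0.198  0.164] [ 0.301 -0.212  0.131] [ 0.324 -0.185  0.168]
[143 283  56  72 253] [ 0.1   -0.021  0.163] [ 0.029 -0.052  0.131] [0.218 0.093 0.175]

[424   0  88  33 653] [0.084 1.138 0.158] [-0.201  1.125  0.13 ] [0.272 1.181 0.175]
[ 17  38  41  13 221] [-0.651 -0.53   0.164] [-0.663 -0.6    0.151] [-0.641 -0.456  0.175]
[ 0 48 13  8 67] [-0.65  -0.644  0.163] [-0.659 -0.665  0.155] [-0.642 -0.622  0.175]
[ 207   70   93   42 1060] [ 0.119 -0.018  0.155] [-0.082 -0.086  0.13 ] [0.221 0.117 0.175]
[ 34 101  11  16  80] [-0.179 -0.615  0.153] [-0.191 -0.623  0.131] [-0.169 -0.607  0.174]
[378 122  13  16 137] [0.487 0.193 0.153] [0.47  0.186 0.13 ] [0.495 0.218 0.168]
[230 138  11  17 150] [ 0.32  -0.202  0.154] [ 0.303 -0.213  0.13 ] [ 0.327 -0.185  0.169]
[307 194  12  17 183] [ 0.605 -0.158  0.157] [ 0.585 -0.169  0.13 ] [ 0.615 -0.142  0.168]
[ 74 205  17  18 223] [ 0.343 -0.622  0.155] [ 0.323 -0.636  0.131] [ 0.352 -0.607  0.168]
```

View pics/top.png

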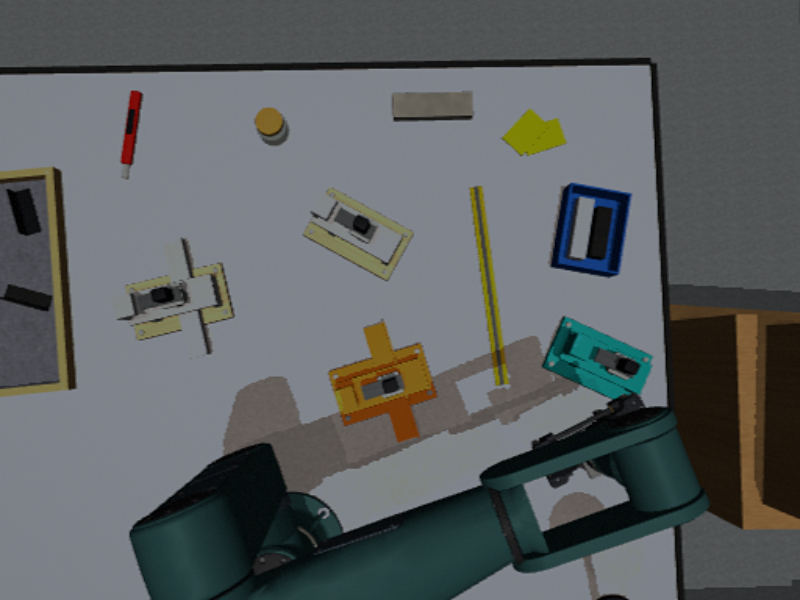

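View pics/scene.png

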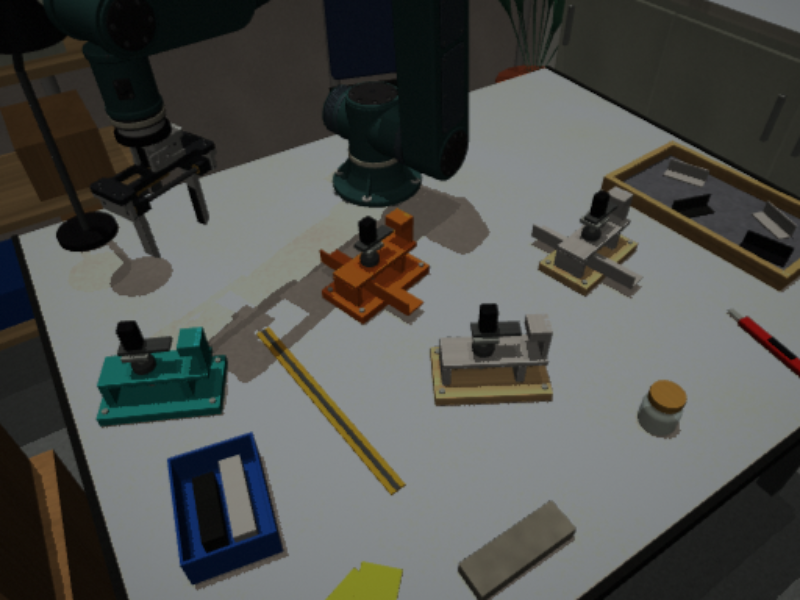

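Run:
```python
from h import *
d=np.load("s0.npz")
for c in "ts":
    s={k[2:]:d[k] for k in d if k[0]==c};P=cloud(s);im=s["image"].astype(int);x,y,z=P[...,0],P[...,1],P[...,2]
    near=(abs(x-.48)<.16)&(abs(y-.2)<.16)
    def rep(n,m):
        q=P[m][:,:2]; r=cv2.minAreaRect((q*1000).astype(np.float32)); print(c,n,m.sum(),q.mean(0).round(4),np.median(P[m][:,2]).round(4),[np.round(t,1) for t in r])
    rep("knobtop",near&(z>.160)&(z<.17))
    rep("catchtop",near&(z>.122)&(z<.131)&(im.max(2)>90))
    rep("bridge",near&(z>.066)&(z<.074))
    rep("ply",near&(z>.008)&(z<.03)&(im[...,2]-im[...,0]>25))
    rep("plate",near&(z>.108)&(z<.122)&(y<.25))
    for lo in np.arange(.004,.18,.008): print(round(lo,3),(near&(z>lo)&(z<lo+.008)).sum(),end="; ")
    print()
im=cv2.resize(d["t_image"][150:240,65:165],(800,720),interpolation=cv2.INTER_CUBIC)[:600];cv2.imwrite("pics/c.png",im)
```

```text
t knobtop 73 [0.4802 0.2019] 0.1641 [array([480.8, 201. ]), array([21.6, 26.7]), np.float64(12.5)]
t catchtop 156 [0.464  0.2782] 0.1265 [array([464.5, 278.4]), array([39. , 33.9]), np.float64(11.9)]
t bridge 603 [0.4774 0.194 ] 0.0698 [array([478.2, 211.7]), array([ 60.7, 166.9]), np.float64(12.9)]
t ply 748 [0.472  0.2011] 0.0196 [array([478.9, 211.5]), array([110.1, 190.8]), np.float64(12.6)]
t plate 191 [0.4768 0.2069] 0.1176 [array([477.6, 214. ]), array([39.6, 78.7]), np.float64(13.3)]
0.004 513; 0.012 525; 0.02 911; 0.028 93; 0.036 52; 0.044 104; 0.052 37; 0.06 190; 0.068 513; 0.076 16; 0.084 9; 0.092 2; 0.1 10; 0.108 89; 0.116 197; 0.124 162; 0.132 15; 0.14 13; 0.148 7; 0.156 44; 0.164 39; 0.172 0; 
s knobtop 49 [0.4832 0.1996] 0.1648 [array([482.2, 201.5]), array([20.6, 26.3]), np.float64(17.9)]
s catchtop 82 [0.4645 0.278 ] 0.128 [array([462.3, 277.6]), array([39.6, 37.3]), np.float64(14.7)]
s bridge 494 [0.4891 0.1963] 0.0707 [array([479.6, 211.7]), array([ 61.2, 170.6]), np.float64(12.7)]
s ply 528 [0.5053 0.1856] 0.0204 [array([479.8, 208.4]), array([111.4, 192.7]), np.float64(12.6)]
s plate 144 [0.4876 0.198 ] 0.1167 [array([478.8, 211.2]), array([40.4, 76.2]), np.float64(15.1)]
0.004 251; 0.012 242; 0.02 572; 0.028 159; 0.036 146; 0.044 191; 0.052 56; 0.06 93; 0.068 474; 0.076 55; 0.084 61; 0.092 10; 0.1 16; 0.108 86; 0.116 123; 0.124 119; 0.132 26; 0.14 21; 0.148 24; 0.156 29; 0.164 34; 0.172 0;
```

View pics/c.png

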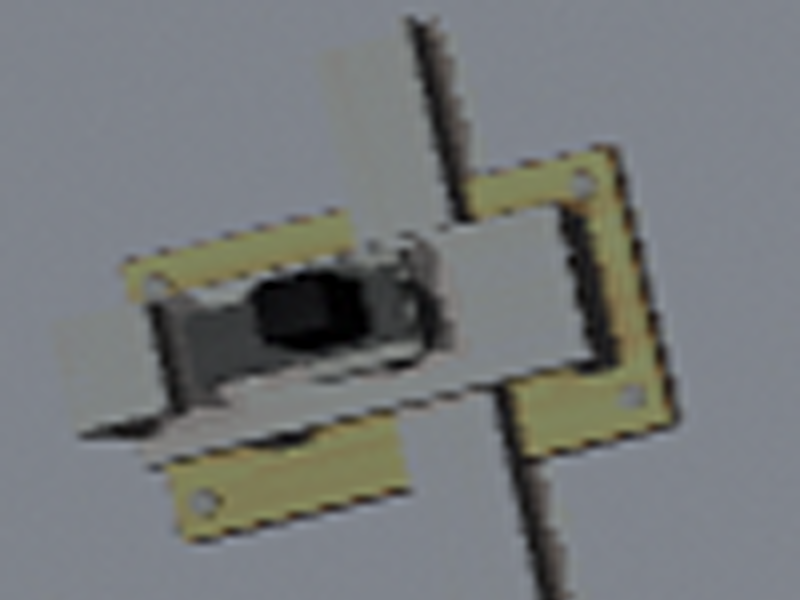

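```bash
cat > plan.py <<'E'
from h import *
from scipy.spatial.transform import Rotation as R
import sys
o=get_obs();p=np.array(o["tool_pos"]);e=np.array(o["ee_rot"]);r=R.from_euler("xyz",e)
print(o["time"],p.round(4),e.round(4),"q",np.round(o["joint_positions"],3),"w",o["width"],"F",np.round(o["wrist_force"],2))
print(r.as_matrix().round(3))
t=np.array([float(a) for a in sys.argv[1:4]]);yx=np.array([np.cos(.22),np.sin(.22),0])
M=r.as_matrix()
if M[:,1]@yx<0: yx=-yx
zt=np.array([0,0,-1.]);T=R.from_matrix(np.stack([np.cross(yx,zt),yx,zt],1))
print("rot units",((r.inv()*T).as_rotvec()/.1).round(2),"shift units now",(M.T@(t-p)/.04).round(3),"shift in target frame",(T.as_matrix().T@(t-p)/.04).round(3))
E
python3 plan.py .481 .201 .24
```

```text
0.1 [ 0.235  -0.4967  0.2045] [-3.1397e+00 -2.0000e-04  4.4180e-01] q [-1.232  0.088  1.372  0.     1.684 -0.103] w 0.09409931116728142 F [-0.49 -0.35 -0.31]
[[ 0.904  0.428 -0.001]
 [ 0.428 -0.904  0.002]
 [ 0.    -0.002 -1.   ]]
rot units [-1.000e-02 -1.000e-02 -1.349e+01] shift units now [ 13.018 -13.141  -0.861] shift in target frame [15.681  9.808 -0.888]
```

>>> drive_tool --pt "0 0 -0.9 0 0 0" --pt "0.93 -0.94 0 0 0 0" --pt "0.93 -0.94 0 0 0 0" --pt "0.93 -0.94 0 0 0 0" --pt "0.93 -0.94 0 0 0 0" --pt "0.93 -0.94 0 0 0 0" --pt "0.93 -0.94 0 0 0 0" --pt "0.93 -0.94 0 0 0 0" --pt "0.93 -0.94 0 0 0 0" --pt "0.93 -0.94 0 0 0 0" --pt "0.93 -0.94 0 0 0 0" --pt "0.93 -0.94 0 0 0 0" --pt "0.93 -0.94 0 0 0 0" --pt "0.93 -0.94 0 0 0 0" --pt "0.93 -0.94 0 0 0 0" --gripper 0

```text
time: 1.98
tool_pos: [0.481, 0.203, 0.2409]
ee_rot: [3.141, 0.001, 0.442]
wrist_force: [1.3, -0.6, 0.3]
width: 0.0938
finger_force: 0.0
```

>>> drive_tool --pt "0 0 0 0 0 -1" --pt "0 0 0 0 0 -1" --pt "0 0 0 0 0 -1" --pt "0 0 0 0 0 -1" --pt "0 0 0 0 0 -1" --pt "0 0 0 0 0 -1" --pt "0 0 0 0 0 -1" --pt "0 0 0 0 0 -1" --pt "0 0 0 0 0 -1" --pt "0 0 0 0 0 -1" --pt "0 0 0 0 0 -1" --pt "0 0 0 0 0 -1" --pt "0 0 0 0 0 -1" --pt "0 0 0 0 0 -0.5" --pt "0 0 0 0 0 0"

```text
time: 3.85
tool_pos: [0.4807, 0.2012, 0.2409]
ee_rot: [-3.14, 0.0, 1.791]
wrist_force: [0.5, -0.2, 0.1]
width: 0.0942
finger_force: 0.0
```

```bash
python3 plan.py .481 .201 .134
```

```text
3.85 [0.4807 0.2012 0.2409] [-3.1405e+00  2.0000e-04  1.7912e+00] q [ 0.288  0.019  1.372 -0.     1.751  0.067] w 0.09417866240939544 F [ 0.46 -0.17  0.07]
[[-0.219  0.976 -0.001]
 [ 0.976  0.219 -0.   ]
 [-0.    -0.001 -1.   ]]
rot units [-0.01  0.    0.  ] shift units now [-0.007  0.01   2.671] shift in target frame [-0.008  0.007  2.671]
```

>>> drive_tool --pt "0 0 0.7 0 0 0" --pt "0 0 0.7 0 0 0" --pt "0 0 0.7 0 0 0" --pt "0 0 0.57 0 0 0" --pt "0 0 0 0 0 0"

```text
time: 4.47
tool_pos: [0.4792, 0.2008, 0.1322]
ee_rot: [-3.136, 0.0, 1.791]
wrist_force: [0.0, 0.2, 1.2]
width: 0.0941
finger_force: 0.0
```

>>> drive_tool --pt "0 0 0 0 0 0" --pt "0 0 0 0 0 0" --pt "0 0 0 0 0 0" --pt "0 0 0 0 0 0" --pt "0 0 0 0 0 0" --pt "0 0 0 0 0 0" --pt "0 0 0 0 0 0" --pt "0 0 0 0 0 0" --gripper 1

```text
time: 5.48
tool_pos: [0.4812, 0.2014, 0.1346]
ee_rot: [3.141, 0.0, 1.792]
wrist_force: [0.8, 0.0, 0.6]
width: 0.0218
finger_force: 30.0
```

>>> drive_tool --pt "0 0 0.15 0 0 0" --pt "0 0 0.15 0 0 0" --pt "0 0 0.13 0 0 0" --pt "0 0 0 0 0 0" --pt "0 0 0 0 0 0" --pt "0 0 0 0 0 0"

```text
time: 6.22
tool_pos: [0.4813, 0.2014, 0.1198]
ee_rot: [3.14, 0.0, 1.792]
wrist_force: [-2.7, -0.5, 9.4]
width: 0.0216
finger_force: 30.0
```

>>> drive_tool --pt "0 0 0.06 0 0 0" --pt "0 0 0 0 0 0" --pt "0 0 0 0 0 0"

```text
time: 6.6
tool_pos: [0.4813, 0.2014, 0.1176]
ee_rot: [3.139, 0.0, 1.792]
wrist_force: [-1.2, -0.6, 10.6]
width: 0.0216
finger_force: 30.0
```

>>> drive_tool --pt "0.15 0 0 0 0 0" --pt "0.15 0 0 0 0 0" --pt "0.15 0 0 0 0 0" --pt "0.1 0 0 0 0 0" --pt "0 0 0 0 0 0" --pt "0 0 0 0 0 0"

```text
time: 7.35
tool_pos: [0.4765, 0.2228, 0.1177]
ee_rot: [3.139, 0.0, 1.792]
wrist_force: [-3.0, -1.7, 10.9]
width: 0.0218
finger_force: 30.0
```

Moved 22 mm at about 2 N drag; continuing gently to the end stop.

>>> drive_tool --pt "0.1 0 0 0 0 0" --pt "0.08 0 0 0 0 0" --pt "0.05 0 0 0 0 0" --pt "0 0 0 0 0 0" --pt "0 0 0 0 0 0"

```text
time: 7.98
tool_pos: [0.4755, 0.2274, 0.1174]
ee_rot: [3.14, 0.009, 1.79]
wrist_force: [-0.0, -11.3, 10.6]
width: 0.0222
finger_force: 30.0
```

>>> drive_tool --pt "-0.06 0 0 0 0 0" --pt "0 0 -0.07 0 0 0" --pt "0 0 -0.07 0 0 0" --pt "0 0 0 0 0 0" --pt "0 0 0 0 0 0"

```text
time: 8.6
tool_pos: [0.4756, 0.2272, 0.1219]
ee_rot: [3.14, 0.005, 1.791]
wrist_force: [-0.2, -6.1, 6.1]
width: 0.0218
finger_force: 30.0
```

>>> drive_tool --pt "0 0 0 0 0 0" --pt "0 0 0 0 0 0" --pt "0 0 0 0 0 0" --pt "0 0 0 0 0 0" --pt "0 0 0 0 0 0" --pt "0 0 0 0 0 0" --gripper 0.3

```text
time: 9.35
tool_pos: [0.4745, 0.2295, 0.1206]
ee_rot: [-3.142, 0.0, 1.792]
wrist_force: [0.2, 1.2, 1.0]
width: 0.0657
finger_force: 0.0
```

>>> drive_tool --pt "0 0 -0.4 0 0 0" --pt "0 0 -0.8 0 0 0" --pt "0 0 -0.8 0 0 0" --pt "0 0 -0.8 0 0 0" --pt "0 0 -0.8 0 0 0" --pt "-1 0 0 0 0 0" --pt "-1 0 0 0 0 0" --pt "-1 0 0 0 0 0" --pt "0 0 0 0 0 0" --pt "0 0 0 0 0 0"

```text
time: 10.6
tool_pos: [0.5009, 0.1128, 0.2655]
ee_rot: [3.14, -0.0, 1.792]
wrist_force: [0.3, 0.6, 0.9]
width: 0.0656
finger_force: 0.0
```

Run:
```python
from h import *
for n in("top","scene"):
    s=snapshot(n);P=cloud(s);cv2.imwrite(f"pics/end_{n}.png",cv2.resize(s["image"],(800,600)))
    for c in((.475,.228),(.6,-.155)):
        m=(abs(P[...,0]-c[0])<.03)&(abs(P[...,1]-c[1])<.03)&(P[...,2]>.135)&(P[...,2]<.175)
        q=P[m]; print(n,len(q),q.mean(0).round(4) if len(q) else "",np.percentile(q[:,2],90).round(4) if len(q) else "")
```

```text
top 0  
top 92 [ 0.5974 -0.1529  0.1616] 0.167
scene 88 [0.4788 0.2225 0.1478] 0.154
scene 179 [ 0.6038 -0.1571  0.1563] 0.1665
```

View pics/end_scene.png

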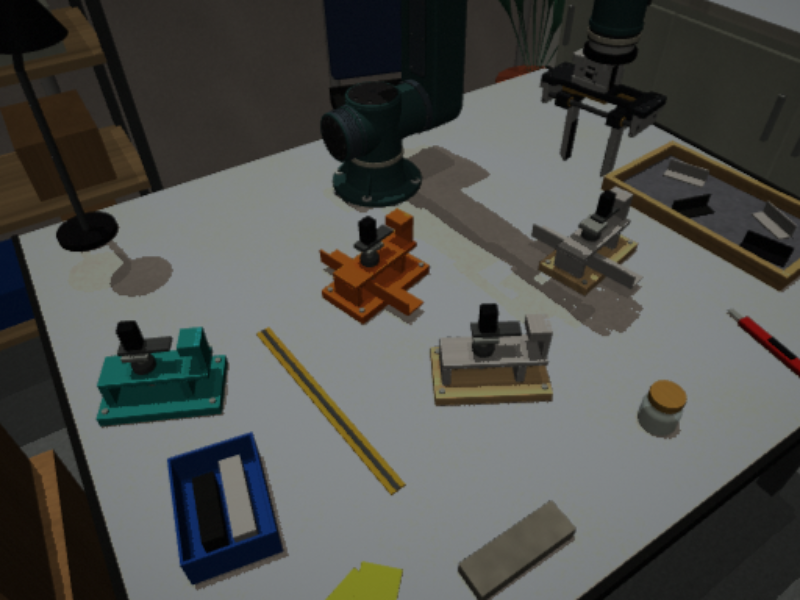

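The view shows the loaded jig's knob at about (606,203). It sits low, top at 0.152–0.154 m, and forward by the catch, so the pin is trapped. The spare knob at (488,318) is still up, and the arm is clear.

```bash
python3 -c "
from bench import close_job;print(close_job())"
```

```text
the job is handed in; nothing more can be done
None
```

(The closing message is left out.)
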